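# Close two coffee jars with mallet strikers and pump them

### The job

Take the mallet and strike each of the two red sprung knobs of the jar closer squarely down, so that both lids go fully home. Then stand the mallet head-down on the cork coaster, and give the orange pump lever a full push down to its stop and let it spring back. Touch the knobs with nothing but the mallet and leave the other things on the counter alone.

Things in the scene. Friction and masses are not known exactly. Their poses are not given: they have to be found in the camera images.
- closer: twin jar closer, a fixed grey machine: two bean jars side by side lean 30 degrees to its front (its -x), each under a red-knobbed sprung striker (y -75 mm r, +75 mm l); orange sprung pump lever at y +205 mm. Origin on the counter, z up; base plate x -100..90, y -145..245 mm, 20 mm thick. A bridge plate 112 mm wide lies 30 mm below each knob's underside
- knob_l: red knob of the left (+y) striker, flat-topped disc 44 mm across, 18 mm thick. Origin at its underside's centre; z is the striker's axis, pointing up out of the machine, 30 degrees from vertical, leaning to the machine's front; the struck top is at its z = +18 mm, about 210 mm above the counter. Its y axis is level
- knob_r: red knob of the right (-y) striker, made the same
- striker_l (a joint): travel of the left striker down along its axis, m: 0 at rest, 0.018 at its stop; sprung back, 3 N at the start and 7 N at the stop, plus 4 N while it pushes the lid down. Its foot meets the lid after 5 to 8 mm of travel
- striker_r (a joint): the same for the right striker
- lid_l (a joint): how far the white lid of the left jar has been pushed down its neck, m: 0 to 0.003 perched at the start, 0.012 fully home; a tight fit that stays where it is left. It can only be reached with the striker
- lid_r (a joint): the same for the right jar
- lever (a joint): angle of the pump lever, rad: 0 at rest (paddle 40 degrees above level), 0.9 at its lower stop (12 degrees below level); a spring swings it back up, about 2 N at the pad at the start and 6 N at the stop
- lever_pad (a point): middle of the top face of the lever's orange paddle (75 mm long, 44 wide, 18 thick), about 215 mm above the counter at rest, 100 mm at the stop; the lever points to the machine's front (-x). Its hinge runs along the machine's y axis, 135 mm behind the pad, at closer x +40, y +205, z +120 mm
- mallet: mallet standing on its striking face: black rubber head, a cylinder 56 mm across, 72 mm high; square pale wooden handle 26 x 26 mm running level from the head along the mallet's -x, its axis 36 mm above the face, ending 150 mm from the head's axis; about 340 g. Origin at the centre of the lower face, on which it stands, z up along the head
- coaster: round cork coaster fixed on the counter, 120 mm across, 4 mm thick; origin at the centre of its underside
- mug: white coffee cup, 80 mm wide at the rim and 90 mm high; origin at the centre of its underside (a bystander)
- spare_lid: loose clear jar lid lying flat, 80 mm across, 12 mm thick; origin at the centre of its underside (a bystander)
- scoop: steel coffee spoon lying on the counter, 150 mm long (a bystander)
- jar_a: filled bean jar, 70 mm wide, 100 mm high; origin at the centre of its underside (a bystander)
- jar_b: the same kind of filled jar (a bystander)
- canister: blue sugar canister, 90 mm wide, 120 mm high (a bystander)
- creamer: white creamer carton with a blue band, 65 x 65 x 130 mm (a bystander)

How it is judged:
By the outcome, as a careful person would: the job done as asked, in the order asked, and still so for the second after the job is handed in, with the robot touching nothing.
It also fails if it takes over 54 s, if anything falls off the work surface, if the arm or the gripper's body presses on something with over 40 N, if the wrist force passes 120 N, or if a joint passes its speed limit or range.

### The arm

A 6-joint arm with a two-finger parallel gripper is mounted at the origin on the work surface. World frame = base frame: x ahead of the robot, y to its left, z up, the work surface at z = 0. Lengths are in mm, angles in rad, forces in N, time in s.
With the tool pointing down it reaches from about 275 to 825 mm from the base axis. Payload 5.2 kg.
Tool frame: the origin (TCP) lies at the very end of the fingers, on their centre line; the grasp point (between the pads) lies 19 mm behind it; z points along the fingers, y is the line along which they close (so a half turn about z gives the same grasp; the last joint's range is limited). The gripper opens to 93 mm and grips with 3 to 60 N. Pads are 15 mm wide; open, the fingers measure 128 mm over their backs; the gripper's body (75 mm by 188 mm) begins 65 mm behind the grasp point.
Start: joints at [-1.528, 0.259, 1.535, -0, 1.348, -0.203], TCP at [133.854, -533.468, 218.653] pointing down, gripper open.
Joint ranges: [-3.14, 3.14], [-0.91, 2.08], [0.19, 2.58], [-1.22, 4.36], [0.22, 2.71], [-3.12, 3.12]. Speed limits (rad/s): [2.57, 2.57, 3.14, 3.14, 3.14, 3.14].

### API

Orientations are given as [roll, pitch, yaw] about the fixed x, y, z axes, in that order (R = Rz(yaw) Ry(pitch) Rx(roll)).
In Python, from bench import robot gives the robot as it stands. The module is installed in compiled form; this text tells all that it offers. Calls block until the motion is done:
- robot.move_ptp(position, orientation): joint-space move of the TCP to a pose.
- robot.move_linear(position, ori=None, speed=150, f_stop=None): straight line of the TCP; ori=None keeps the orientation; speed is the mean speed in mm/s. With f_stop (N) it stops when the force on the tool has changed by that much, and returns True; else False.
- robot.move_j(angles): joint-space move.
- robot.move_gripper(opening): opening from 0.0 (shut) to 1.0 (fully open); the grip force is fixed at half the most; returns when the fingers have stopped.
- robot.sleep(seconds).
- robot.inverse_kinematics(position, orientation): joint angles nearest the present ones, or None.
- robot.get_image(name): name is "side" or "top" or "wrist"; returns a dict with "img" (384x512x3 uint8, blue, green, red), "fovy" (degrees; the focal length in pixels is half the picture's height over the tangent of half this angle, whatever the lens; pixels are square), "cx", "cy" (the principal point, pixels), "eye" and "orientation" of the camera in the world. Camera axes: x right, y down, z forward; pixel columns grow to the right and rows downward; lengths in mm; the calibration is good to about 2 mm. A picture is of the moment at which its call begins. There is no depth.
A pose or a line that the arm cannot do raises robot.MotionError and nothing moves.
- robot.hand_in(): hands the job in; it is judged then, once.
Readings, each from a call of its own:
- robot.current_t(): time.
- robot.current_qpos(): joint angles.
- robot.current_joint_vel(): joint speeds.
- robot.current_joint_efforts(): joint torques, N m.
- robot.current_tcp_pos(): TCP position.
- robot.current_eef_rot(): TCP orientation.
- robot.current_contact_force(): force on the tool from outside, world axes, zero at the start.
- robot.current_ft_torque(): the same for the moment, N m.
- robot.current_gripper_width(): opening from 0.0 (shut) to 1.0 (fully open).
- robot.current_finger_force(): force on a finger pad.
Only numpy, scipy, OpenCV 4.12 (cv2) and the standard library are available. Lean on these libraries where they do the work, as an engineer would, in place of code of your own. Each camera call takes 0.05 s, during which the arm holds its last target. There are 200 camera calls.

## Working session

There is one attempt and no reset: what is moved stays moved. The work goes in short steps, each a Python script; the robot and the scene stay as the last script left them, time stands still between calls to the robot, and variables do not carry over. Pictures are saved under pics/ and viewed, at most 10 in all, crops included, and the job is handed in when it is done.

```bash
mkdir -p pics; python3 - <<'E'
from bench import robot
import cv2,numpy as np,pickle
d={}
for n in("side","top"):
    r=robot.get_image(n); d[n]=r
    print(n,r["fovy"],r["cx"],r["cy"],r["eye"],r["orientation"],r["img"].shape)
    cv2.imwrite(f"pics/{n}0.png",cv2.resize(r["img"],None,fx=1.5,fy=1.5,interpolation=cv2.INTER_CUBIC))
pickle.dump(d,open("im0.pkl","wb"))
print(robot.current_t(),robot.current_eef_rot())
E
```

```text
side 46.206258505751634 257.41448756628756 189.56059657635146 [ 237.00170056 1087.98587448 1120.89336613] [-2.28502744e+00  3.42942892e-04 -2.89800583e+00] (384, 512, 3)
top 57.08121486172429 256.29093281821764 190.81629518660753 [ 400.89385846  -21.86063508 1496.09330083] [-3.04554388 -0.01838282 -1.55734471] (384, 512, 3)
0.1 [-3.13998994e+00 -3.62321973e-04  2.45792166e-01]
```

View pics/side0.png

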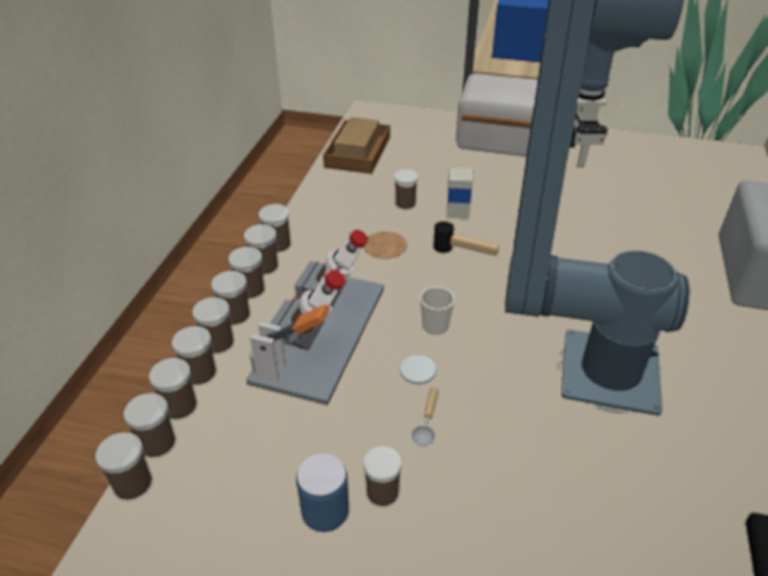

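View pics/top0.png

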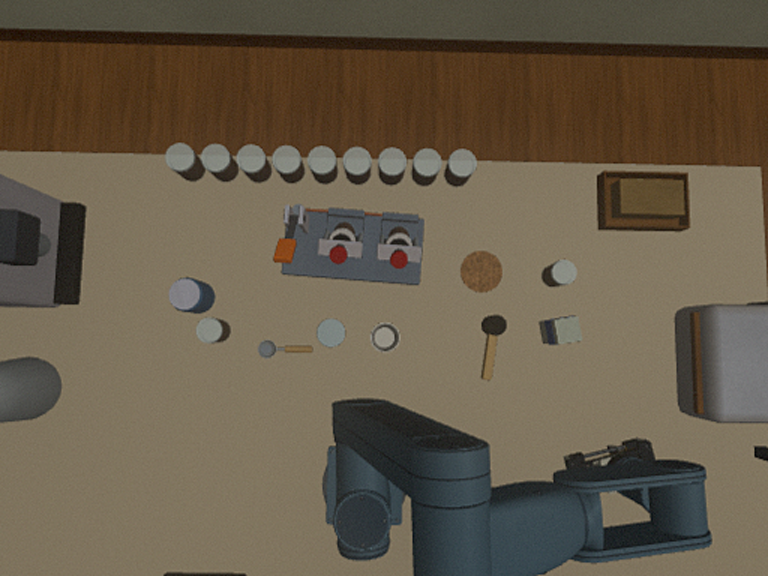

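```bash
cat > h.py <<'E'
import numpy as np,cv2
from scipy.spatial.transform import Rotation as R
def ray(r,px):
    f=192/np.tan(np.radians(r["fovy"]/2))
    d=R.from_euler("xyz",r["orientation"]).as_matrix()@np.array([(px[0]-r["cx"])/f,(px[1]-r["cy"])/f,1])
    return np.array(r["eye"]),d/np.linalg.norm(d)
def plane(r,px,z):
    e,d=ray(r,px); return e+d*(z-e[2])/d[2]
def tri(r1,p1,r2,p2):
    A=[];b=[]
    for r,p in((r1,p1),(r2,p2)):
        e,d=ray(r,p);M=np.eye(3)-np.outer(d,d);A.append(M);b.append(M@e)
    x=np.linalg.solve(sum(A),sum(b))
    e,d=ray(r1,p1); return x,np.linalg.norm(A[0]@(x-e))*2
def blobs(r,lo,hi,box,amin=15):
    hsv=cv2.cvtColor(r["img"],cv2.COLOR_BGR2HSV)
    h=(hsv[...,0].astype(int)+90)%180  # red at 90
    hsv[...,0]=h
    m=cv2.inRange(hsv,np.array(lo),np.array(hi))
    x0,y0,x1,y1=box;k=np.zeros_like(m);k[y0:y1,x0:x1]=m[y0:y1,x0:x1]
    n,l,s,c=cv2.connectedComponentsWithStats(k)
    return sorted([(int(s[i,4]),c[i].round(2).tolist(),s[i,:4].tolist(),np.argwhere(l==i)[:,::-1]) for i in range(1,n) if s[i,4]>=amin],key=lambda t:-t[0])
E
python3 - <<'E'
import pickle;from h import *
d=pickle.load(open("im0.pkl","rb"));S,T=d["side"],d["top"]
def show(n,r,*a):
    b=blobs(r,*a);print(n,[t[:3] for t in b[:4]]);return b
for n,r,b in(("S",S,(150,130,270,260)),("T",T,(170,130,300,200))):
    show(n+"red",r,(80,140,60),(94,255,255),b)
    show(n+"orange",r,(96,170,90),(106,255,255),b)
show("Sblack",S,(0,0,0),(180,255,50),(275,135,315,180)); show("Tblack",T,(0,0,0),(180,255,50),(310,200,350,260))
show("Swood",S,(98,90,100),(115,255,255),(290,140,345,180)); show("Twood",T,(98,90,80),(115,255,255),(310,200,350,260))
show("Scoast",S,(94,80,80),(112,255,255),(235,145,280,180)); show("Tcoast",T,(94,80,80),(112,255,255),(300,160,340,200))
show("Tbase",T,(0,0,60),(180,60,125),(180,130,290,195))
o=[cv2.resize(i["img"][b[1]:b[3],b[0]:b[2]],(400,300),interpolation=cv2.INTER_CUBIC) for i,b in((S,(155,135,275,225)),(T,(175,130,295,220)),(S,(230,130,350,220)),(T,(260,160,380,250)))]
cv2.imwrite("pics/crop0.png",np.vstack([np.hstack(o[:2]),np.hstack(o[2:])]))
E
```

```text
Sred [(116, [222.79, 186.23], [217, 181, 13, 12]), (88, [238.57, 158.64], [234, 154, 11, 10])]
Sorange [(172, [206.2, 213.05], [196, 205, 22, 16])]
Tred [(104, [225.07, 169.47], [220, 164, 11, 12]), (101, [265.44, 172.81], [260, 167, 12, 12])]
Torange [(183, [189.45, 166.69], [183, 159, 14, 16])]
Sblack [(193, [295.02, 157.67], [290, 149, 12, 19])]
Tblack [(155, [328.7, 216.55], [321, 211, 16, 12])]
Swood [(102, [315.3, 163.76], [301, 157, 30, 12])]
Twood [(182, [326.29, 237.68], [322, 223, 10, 30])]
Scoast [(399, [255.91, 162.68], [235, 153, 36, 19])]
Tcoast [(626, [320.51, 180.49], [307, 167, 28, 28])]
Tbase [(3403, [236.4, 163.66], [187, 135, 96, 55])]
```

View pics/crop0.png

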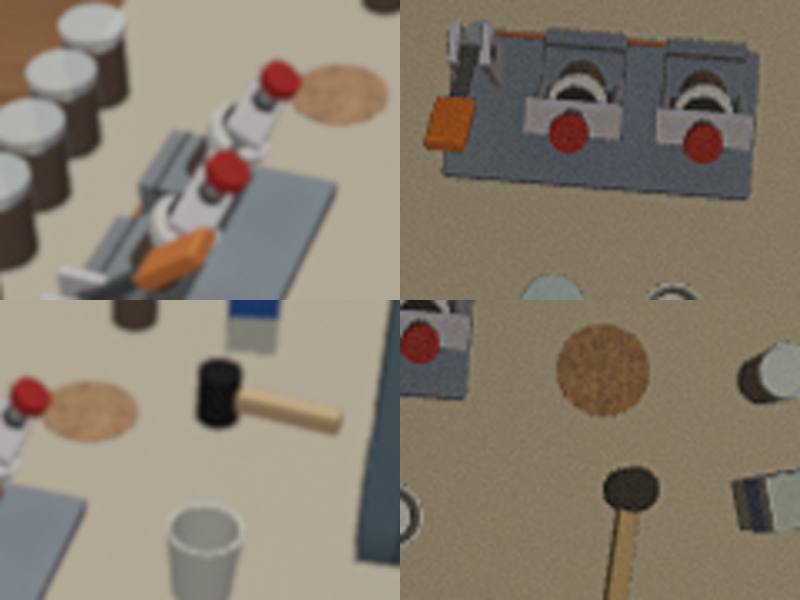

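```bash
python3 - <<'E'
import pickle;from h import *
np.set_printoptions(precision=1,suppress=True)
d=pickle.load(open("im0.pkl","rb"));S,T=d["side"],d["top"]
kl=tri(S,(222.79,186.23),T,(225.07,169.47));kr=tri(S,(238.57,158.64),T,(265.44,172.81))
v=kl[0]-kr[0];print("knobs",kl,kr,np.linalg.norm(v),"yaw",np.degrees(np.arctan2(-v[0],v[1])))
print("pad",tri(S,(206.2,213.05),T,(189.45,166.69)))
print("head",tri(S,(295.02,157.67),T,(328.7,216.55)))
print("coaster",plane(T,(320.51,180.49),4))
w=blobs(T,(98,90,80),(115,255,255),(310,200,350,260))[0][3]
P=np.array([plane(T,p,46)[:2] for p in w]);c=P.mean(0);u=np.linalg.svd(P-c)[2][0];u*=np.sign(u[0])
print("handle mean",c,"dir",u,"yaw",np.degrees(np.arctan2(u[1],u[0])),"extent",((P-c)@u).min(),((P-c)@u).max(), "head at end+150",c+u*(((P-c)@u).min()+150))
# base plate orientation via minAreaRect
hsv=cv2.cvtColor(T["img"],cv2.COLOR_BGR2HSV)
b=blobs(T,(0,0,60),(180,60,125),(180,130,290,195))[0][3]
q=cv2.boxPoints(cv2.minAreaRect(b.astype(np.float32)));print(np.array([plane(T,p,20) for p in q]))
E
```

```text
knobs (array([602.4,  72.3, 204. ]), np.float64(1.4577731791081474)) (array([592.7, -76.9, 204.7]), np.float64(0.6320951115128616)) 149.50340068983257 yaw -3.7346427398657176
pad (array([611.1, 203.3, 207.5]), np.float64(0.6064278145626952))
head (array([ 439.3, -347.4,   39.5]), np.float64(0.004195772660940975))
coaster [ 593.5 -321.2    4. ]
handle mean [ 352.9 -335.5] dir [ 1.  -0.2] yaw -8.895065791585951 extent -60.2553462584973 60.916351747268386 head at end+150 [ 441.6 -349.4]
[[ 573.9  247.3   20. ]
 [ 780.7  237.7   20. ]
 [ 755.4 -159.8   20. ]
 [ 548.4 -144.8   20. ]]
```

```bash
cat >> h.py <<'E'
n=lambda yaw:np.array([-np.sin(np.pi/6)*np.cos(yaw),-np.sin(np.pi/6)*np.sin(yaw),np.cos(np.pi/6)])
CY=np.radians(-3.7); N=n(CY)
KL=np.array([602.4,72.3,204.])+7*N; KR=np.array([592.7,-76.9,204.7])+7*N
MY=np.radians(-8.9); COA=np.array([593.5,-321.2,4.]); GH=26
OS=[np.pi,-np.pi/6,CY]
E
python3 - <<'E'
from bench import robot;from h import *
o=[np.pi,0,MY]
robot.move_ptp([440,-348,200],o)
robot.move_linear([440,-348,110],speed=200); robot.move_linear([440,-348,GH],speed=150)
robot.move_gripper(0.0)
print(robot.current_gripper_width(),robot.current_finger_force(),robot.current_contact_force(),robot.current_t())
robot.move_linear([440,-348,180],speed=150)
print(robot.current_gripper_width(),robot.current_tcp_pos(),robot.current_contact_force(),robot.current_t())
p=KR+N*(GH+60)
robot.move_ptp((p+[0,0,30]).tolist(),OS)
robot.move_linear((KR+N*(GH+25)).tolist(),speed=120)
print(robot.current_tcp_pos(),robot.current_t())
S=robot.get_image("side");T=robot.get_image("top")
import pickle;pickle.dump((S,T),open("im1.pkl","wb"))
cv2.imwrite("pics/pre.png",np.hstack([cv2.resize(S["img"][100:220,190:310],(400,400)),cv2.resize(T["img"][110:230,205:325],(400,400))]))
E
```

```text
0.6007574015333437 30.000370144844055 [-0.21966271 -1.01350036  1.66788269] 3.425
0.5980749483018537 [ 439.47433406 -347.37037644  178.81259148] [-0.5257217  -0.14834091 -3.84988845] 4.6
[564.11230853 -75.65764076 255.05512685] 6.4917
```

View pics/pre.png

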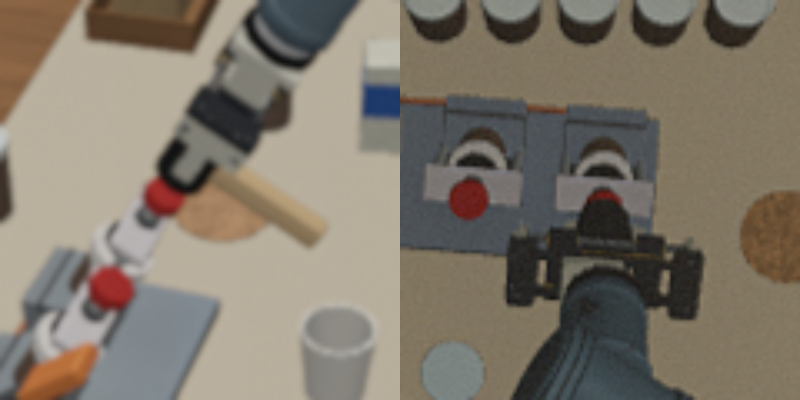

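```bash
python3 - <<'E'
from bench import robot;from h import *
def strike(K):
    r=robot.move_linear((K-N*22+N*GH).tolist(),speed=60,f_stop=28)
    p=np.array(robot.current_tcp_pos());print(r,"depth",-(p-N*GH-K)@N,"F",robot.current_contact_force(),robot.current_gripper_width(),robot.current_t())
    return p
strike(KR); S=robot.get_image("side")
robot.move_linear((KR+N*(GH+30)).tolist(),speed=120); S2=robot.get_image("side")
cv2.imwrite("pics/hit.png",np.hstack([cv2.resize(s["img"][100:220,190:310],(400,400)) for s in(S,S2)]))
print(robot.current_tcp_pos(),robot.current_contact_force(),robot.current_t())
E
```

```text
True depth 18.77559606941333 F [-2.12713529  0.4349674   4.2627611 ] 0.5990360160185245 7.3
[560.76934017 -74.62765137 257.84537888] [ 0.49474442  0.21450726 -4.19886132] 7.9583
```

View pics/hit.png

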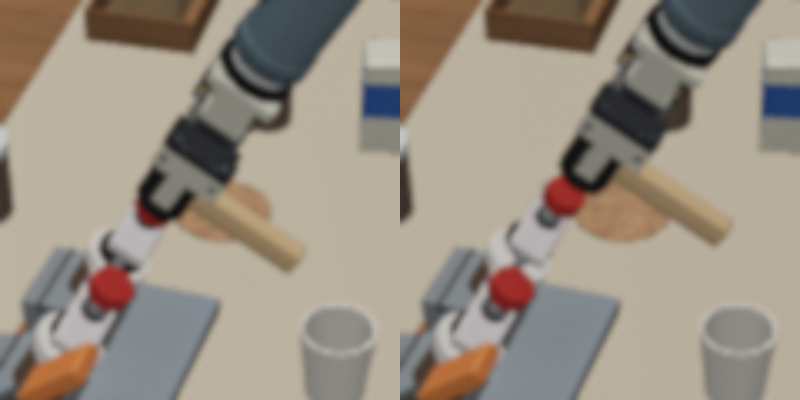

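```bash
python3 - <<'E'
from bench import robot;from h import *
def strike(K):
    for f in(35,35):
        r=robot.move_linear((K-N*25+N*GH).tolist(),speed=50,f_stop=f)
        p=np.array(robot.current_tcp_pos());print(r,"depth",-(p-N*GH-K)@N,"F",np.array(robot.current_contact_force())@N,robot.current_t())
        robot.sleep(.15);p=np.array(robot.current_tcp_pos());print("  settled",-(p-N*GH-K)@N,np.array(robot.current_contact_force())@N)
        robot.move_linear((K+N*(GH+10)).tolist(),speed=120)
    robot.move_linear((K+N*(GH+40)).tolist(),speed=120)
strike(KR)
robot.move_linear((KL+N*(GH+40)).tolist(),speed=150)
strike(KL)
robot.move_linear((KL+N*(GH+60)).tolist(),speed=150)
print(robot.current_gripper_width(),robot.current_t())
S=robot.get_image("side");T=robot.get_image("top")
cv2.imwrite("pics/post.png",np.hstack([cv2.resize(S["img"][100:240,150:290],(400,400)),cv2.resize(T["img"][110:230,185:305],(400,400))]))
E
```

```text
True depth 19.676546224797058 F 5.802438423540202 8.8917
  settled 19.69216780522629 6.247570508567993
True depth 21.162129825590977 F 3.391924132421869 10.0667
  settled 21.157474940948635 2.8175992183511296
True depth 20.934035742828243 F 6.502174472753854 13.325
  settled 20.920037444576405 6.7430502745026635
True depth 22.188344109224687 F 5.025152414236901 14.5333
  settled 22.188754305155026 5.149949852749525
0.5992818556702848 15.7917
```

View pics/post.png

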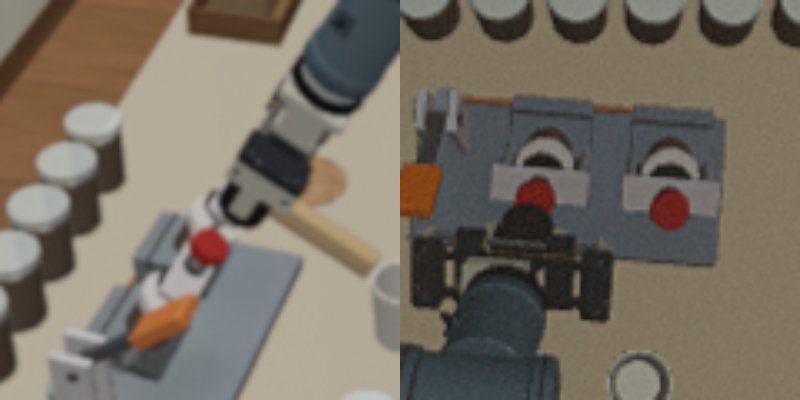

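```bash
python3 - <<'E'
from bench import robot;from h import *
p=KL+N*(GH+60);o=[np.pi,0,MY]
robot.move_linear((p+[-30,0,70]).tolist(),speed=200)
x,y=COA[:2]
robot.move_ptp([x,y,220],o)
robot.move_linear([x,y,60],speed=180)
print(robot.move_linear([x,y,12],speed=40,f_stop=7),robot.current_tcp_pos(),robot.current_contact_force())
robot.move_gripper(1.0)
robot.move_linear([x,y,190],speed=180)
print(robot.current_gripper_width(),robot.current_t())
robot.move_ptp([480,-150,330],o)
S=robot.get_image("side");T=robot.get_image("top");print(robot.current_t())
for t in blobs(T,(0,0,0),(180,255,50),(295,160,350,215))[:2]: print(t[:3],plane(T,t[1],50))
for t in blobs(S,(0,0,0),(180,255,50),(235,130,285,180))[:2]: print(t[:3],plane(S,t[1],40))
cv2.imwrite("pics/coast.png",np.hstack([cv2.resize(S["img"][90:230,180:320],(400,400)),cv2.resize(T["img"][110:250,225:365],(400,400))]))
E
```

```text
True [ 593.40382464 -321.10685782   24.96421794] [ 0.67963628 -0.37003441  2.30963577]
1.0015817478261932 21.725
22.8
(171, [309.94, 205.84], [295, 184, 39, 31]) [ 481.90643319 -267.94981311   50.        ]
(58, [324.78, 176.41], [319, 173, 11, 9]) [ 604.92708456 -329.81218845   50.        ]
(184, [256.62, 155.4], [252, 146, 11, 20]) [ 591.7175916  -324.54448697   40.        ]
```

View pics/coast.png

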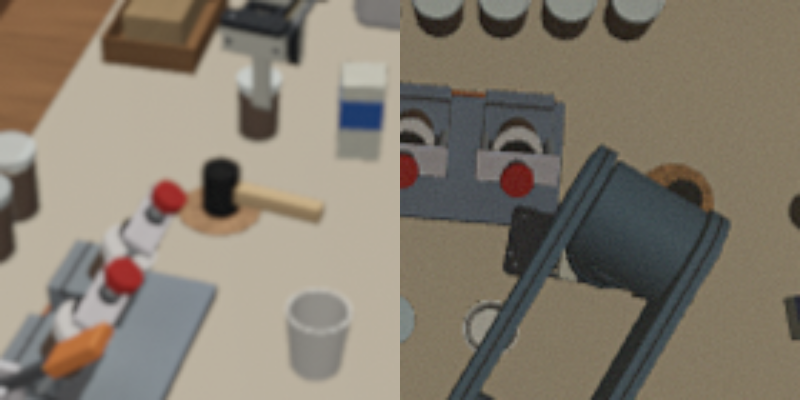

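```bash
python3 - <<'E'
from bench import robot;from h import *
robot.move_gripper(0.0)
ex=np.array([np.cos(CY),np.sin(CY),0]);ez=np.array([0,0,1.])
H=np.array([604.5,203.5,0])+96*ex;H[2]=120
P=lambda a:H+135*(-np.cos(np.radians(a))*ex+np.sin(np.radians(a))*ez)+8*ex
q=np.array(robot.current_qpos());best=None
for y in(CY+np.pi/2,CY-np.pi/2):
    s=robot.inverse_kinematics((P(45)+40*ez).tolist(),[np.pi,0,y])
    if s is not None and (best is None or np.abs(np.array(s)-q).max()<best[0]): best=(np.abs(np.array(s)-q).max(),y)
o=[np.pi,0,best[1]];print(best)
robot.move_ptp((P(45)+[-0,0,90]).tolist(),o)
robot.move_linear((P(45)+15*ez).tolist(),speed=180)
for a in(42,30,18,6):
    r=robot.move_linear(P(a).tolist(),speed=90,f_stop=25);print(a,r,robot.current_contact_force())
    if r: break
e=P(-5);e[2]=80
print(robot.move_linear(e.tolist(),speed=40,f_stop=22),robot.current_tcp_pos(),e)
robot.sleep(.2);S=robot.get_image("side");print(robot.current_contact_force(),robot.current_t())
for a in(6,18,30,45): robot.move_linear((P(a)+10*ez).tolist(),speed=120)
robot.move_linear((P(45)+110*ez).tolist(),speed=200)
robot.move_ptp([480,0,380],o)
S2=robot.get_image("side");print(robot.current_t())
cv2.imwrite("pics/lever.png",np.hstack([cv2.resize(s["img"][100:260,140:300],(400,400)) for s in(S,S2)]))
E
```

```text
(np.float64(0.9892540101872835), np.float64(1.5062191444711064))
42 False [ 1.16660459 -0.13297087  1.00314715]
30 False [-9.05766478e-01  3.63186689e-03  3.72257208e+00]
18 False [0.3734731  0.27055415 3.42523395]
6 False [-0.62350288  0.42737617  4.43439507]
True [574.67360616 205.46046195 103.23412478] [574.07726081 205.46735029  80.        ]
[-4.20425262 -1.6759357  15.88961904] 29.1167
32.5
```

View pics/lever.png

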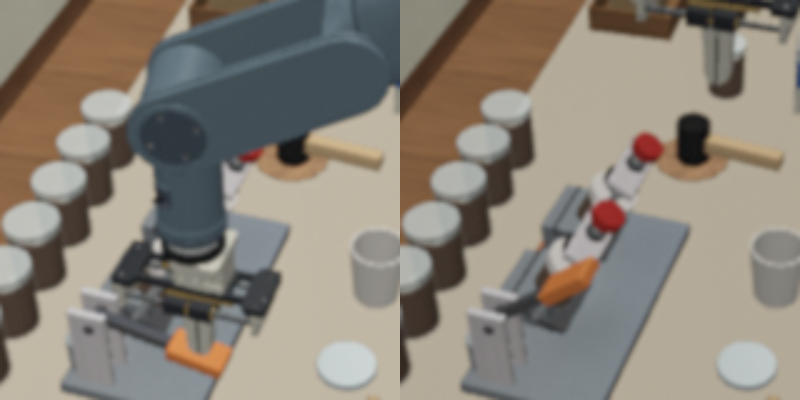

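The lever went down to its stop (fingertips at z = 103 mm, 16 N against a 6 N spring) and has sprung back up. The mallet still stands on the coaster, and nothing else in view has moved.

```bash
python3 -c "
from bench import robot
print(robot.hand_in(),robot.current_t())"
```

```text
the job is handed in; nothing more can be done
the job is handed in; nothing more can be done
```

I drove both knobs to their stops with the mallet (each struck more than once), stood the mallet head-down on the coaster, pushed the lever to its stop and let it spring back, and handed in at about 32.5 s; I judged the lids home from the stop forces and depths, not by seeing them.

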